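# File the edge of a plate on forward strokes

## Robot

A 6-joint arm with a two-finger parallel gripper is mounted at the origin on a cart in front of the work surface, level with it; the furniture and walls round the work are solid. World frame = base frame: x ahead of the robot, y to its left, z up, the work surface at z = 0. Lengths are in mm, angles in rad, forces in N, time in s.
With the tool pointing down it reaches from about 325 to 850 mm from the base axis. Payload 4.4 kg.
Tool frame: the origin (TCP) lies at the very end of the fingers, on their centre line; the grasp point (between the pads) lies 19 mm behind it; z points along the fingers, y is the direction in which the jaws open and shut (so a half turn about z gives the same grasp; the last joint's range is limited). The gripper opens to 94 mm and grips with 3 to 60 N. Pads are 16 mm wide; open, the fingers measure 119 mm over their backs; the gripper's body (75 mm by 177 mm) begins 78 mm behind the grasp point.
Start: joints at [1.028, 0.207, 1.542, -0, 1.393, -0.15], TCP at [220.106, 531.207, 205.447] pointing down, gripper open.
Joint ranges: [-2.73, 2.73], [-0.86, 2.22], [0.23, 2.46], [-1.11, 4.25], [0.08, 2.63], [-2.82, 2.82]. Speed limits (rad/s): [2.79, 2.79, 3.14, 3.14, 3.14, 3.14].

## Interface

Orientations are given as a rotation vector (axis times angle).
In Python, from rig import manip gives the robot as it stands.
- The arm moves only by the tool jog_arm, never from a script. Its argument "deltas" is one flat list of numbers, 7 for each row, row after row: the shift along the tool's x, y, z normalised to -1 to 1, where 1 is 0.05 m, then the turn, a rotation vector about the tool's x, y, z normalised to -1 to 1, where 1 is 8 degrees, then the opening, from -1 (shut) to 1 (fully open). In form: [dx, dy, dz, ax, ay, az, grip, dx, dy, dz, ax, ay, az, grip, ...]. A call has 1 to 10 rows; each row shifts and turns the commanded pose from where the row before left it, along the tool's axes as they then stand; what a row does not reach is not made up. A row lasts 1/10 s, in which the tool goes at most 50 mm and 8.59 degrees, less where a joint would pass 70% of its speed; a pose out of reach is approached as far as the arm can. A call with a number of a shift or a turn outside -1 to 1 is refused whole. A call with a gripper value outside its range is refused whole. The fingers move at their own pace and stop on an object; "squeeze" is the grip in N (left out, the last holds). Time passes only in rows, so rows that do not move let the fingers close. It gives the time, the measured TCP pose, the force and the opening at its end, in the units of the state.
- manip.read_state(): the state, without advancing time (a new reading comes with each control period).
- manip.capture(name): name is "scene" or "side" or "wrist"; returns (picture, depth): 384x512x3 uint8, red, green, blue; 384x512 float32, mm along the optical axis (not along the pixel's ray), 0 where there is no reading.
- manip.get_calibration(name): a dict with "fx", "fy", "cx", "cy" (pixels), "pose" (4x4, takes a point from camera to world coordinates). Camera axes: x right, y down, z forward; pixel columns grow to the right and rows downward; lengths in mm; the calibration is good to about 2 mm. The wrist camera is an equidistant fisheye: a pixel r from the principal point sees the ray r / f radians off the axis. A picture is of the moment at which its call begins: read the wrist's pose just before it. get_calibration takes no time and is no camera call; for the wrist camera it gives the pose at the moment of the call.
- manip.job_done(): hands the job in, once; it reports no verdict.
The state is a dict: "time_s": time; "joint_pos": joint angles; "dq": joint speeds; "joint_efforts": joint torques, N m; "tcp_pos": TCP position; "tcp_rot": TCP orientation; "ft_force": force on the tool from outside, world axes, zero at the start; "ft_torque": the same for the moment, N m; "opening": finger opening in mm.
Only numpy, scipy, OpenCV 4.12 (cv2) and the standard library are available. Lean on these libraries where they do the work, as an engineer would, in place of code of your own. Each camera call takes 0.05 s, during which the arm holds its last target.

## Task

Take the file with the blue grip (not the yellow-gripped sanding block) and file the top edge of the aluminium plate in the vice with two full forward strokes: each time set the front part of the file level on the edge with its red end pointing away from you, square across the edge, push it forward with light pressure until its rear part is on the edge, then lift it clear before bringing it back. Never drag it backward over the edge. Afterwards lay the file back flat on the black mat, leaving the sanding block where it is.

Things in the scene. Friction and masses are not known exactly. Their poses are not given: they have to be found in the camera images.
- file_grip (a point): Centre of the blue grip block of the file: 46 mm long (file's x), 18 mm wide (y, the sides to pinch), 45 mm tall; its top is 20 mm above this point, its foot 25 mm below, on a 20 mm wide aluminium back. x points to the file's front (red end), z up. About 0.25 kg. Lies on the black mat.
- file_tip (a point): Middle of the front end of the file's toothed, flat underside, 65 mm ahead of the grip centre (+x of the file) and 36 mm below it; the front 12 mm of the blade's top is red. Axes as the file.
- file: The file as a whole, a steel blade 130 x 26 x 5 mm under the grip; origin at the centre of its underside, x to the red front end, z up.
- sander_grip (a point): Centre of the yellow grip block (same shape as the file's) of a sanding block with a 110 x 34 mm cork sole, lying on the same mat about 105 mm beside the file, on either side. Not to be used or moved.
- plate_edge (a point): Middle of the top edge of the aluminium plate upright in the small green vice, 98 mm above the worktop. The edge is 76 mm long (y), 5 mm thick (x). x: forward direction of the strokes, away from the robot; z up. The vice stands on rubber mounts: the edge gives down 1 mm per 1.5 N (pressed 4 mm down: 6 N), at most 12 mm.
- plate: That plate, 76 x 40 x 5 mm, standing 16 mm out of the jaws; origin at its centre, axes as plate_edge.
- vice_head (a joint): How far the vice has been dragged on its mounts along the stroke, m: positive forward, negative backward; about 1 mm per 1 N of drag, springing back to 0 when let go.
- mat_centre (a point): Centre of the top of the black mat, 190 mm (x) by 210 mm (y), 3 mm thick, fixed to the worktop; the tools lie along its x.

How it is judged:
By the outcome, as a careful person would: the job done as asked, in the order asked, and still so for the second after the job is handed in, with the robot touching nothing.
It also fails if it takes over 54 s, if anything falls off the work surface, if the arm or the gripper's body presses on something with over 40 N, if the wrist force passes 120 N, or if a joint passes its speed limit or range.

## Working session

There is one attempt and no reset: what is moved stays moved. The work goes in short steps, Python scripts to look and compute and a tool call to move; the robot and the scene stay as the last step left them, time stands still between calls to the robot, and variables do not carry over. Pictures are saved under pics/ and viewed, and the job is handed in when it is done.

Besides the shell and the picture viewer there is one more tool, called after ">>>" by a JSON object that holds its "name" and its "arguments", one argument or row to a line. jog_arm: Moves the arm, as the interface text tells. Scaled input: -1 to 1 covers 0.05 m each way for a shift and 8 degrees each way for a turn. Its arguments: {"type":"object","properties":{"deltas":{"type":"array","items":{"type":"number"}},"squeeze":{"type":"number"}},"required":["deltas"]}

```bash
mkdir -p pics; ls; cat > h.py <<'E'
from rig import manip
import numpy as np, cv2
from scipy.spatial.transform import Rotation as R
def snap(n,f):
    im,d=manip.capture(n); c=manip.get_calibration(n)
    cv2.imwrite(f'pics/{f}.png',im[:,:,::-1]); np.savez(f'pics/{f}.npz',im=im,d=d,**c); return im,d,c
def load(f): 
    z=np.load(f'pics/{f}.npz'); return z['im'],z['d'],z
def plane(c,u,v,z):
    p=np.array(c['pose']); r=p[:3,:3]@np.array([(u-c['cx'])/c['fx'],(v-c['cy'])/c['fy'],1.]); o=p[:3,3]
    return o+r*(z-o[2])/r[2]
def dpt(c,u,v,d):
    p=np.array(c['pose']); return p[:3,3]+p[:3,:3]@(d*np.array([(u-c['cx'])/c['fx'],(v-c['cy'])/c['fy'],1.]))
def cloud(c,d):
    v,u=np.mgrid[:d.shape[0],:d.shape[1]]; p=np.array(c['pose'])
    X=np.stack([(u-c['cx'])/c['fx']*d,(v-c['cy'])/c['fy']*d,d],-1); return X@p[:3,:3].T+p[:3,3]
E
python3 - <<'E'
from h import *
s=manip.read_state()
for k in ('time_s','tcp_pos','tcp_rot','ft_force','opening'): print(k,s[k])
print(R.from_rotvec(s['tcp_rot']).as_matrix().round(3))
for n in ('scene','side'):
    im,d,c=snap(n,n+'0'); print(n,c['fx'],np.array(c['pose']).round(3))
E
```

```text
pics
time_s 0.0
tcp_pos [219.6979494  530.48008269 204.27401087]
tcp_rot [-0.61292233 -3.08046508  0.00343977]
ft_force [ 0.10587585  0.53420143 -0.15042857]
opening 94.01792839958276
[[-0.924  0.383 -0.001]
 [ 0.383  0.924 -0.002]
 [ 0.    -0.002 -1.   ]]
scene 482.12353877324813 [[ 7.60000e-01 -4.97000e-01  4.18000e-01  1.59550e+02]
 [-6.49000e-01 -5.71000e-01  5.02000e-01 -5.68039e+02]
 [-1.10000e-02 -6.54000e-01 -7.57000e-01  7.74654e+02]
 [ 0.00000e+00  0.00000e+00  0.00000e+00  1.00000e+00]]
side 416.1704564900476 [[ 9.99000e-01 -2.80000e-02  4.40000e-02  4.97027e+02]
 [-5.20000e-02 -4.93000e-01  8.68000e-01 -9.01896e+02]
 [-2.00000e-03 -8.69000e-01 -4.94000e-01  5.45887e+02]
 [ 0.00000e+00  0.00000e+00  0.00000e+00  1.00000e+00]]
```

View pics/scene0.png

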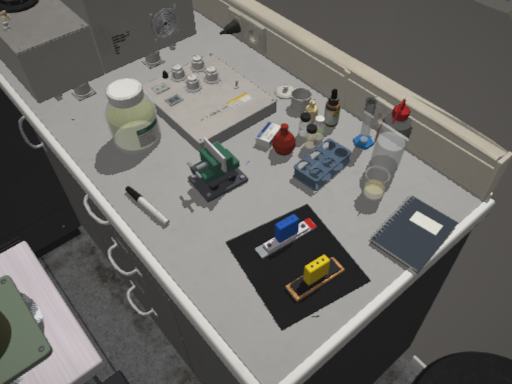

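View pics/side0.png

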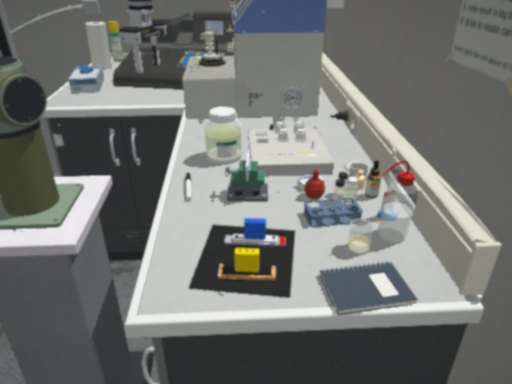

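The file's blue grip is at scene (287,230) with its red end at (310,224). The yellow sander is at (317,270), and the vice with the plate is at about (214,155).

```bash
python3 - <<'E'
from h import *
im,d,c=load('scene0')
cv2.imwrite('pics/z1.png',cv2.resize(im[120:330,170:380,::-1],None,fx=2.8,fy=2.8,interpolation=cv2.INTER_CUBIC))
for f in('scene0','side0'):
    im,d,c=load(f); P=cloud(c,d); hsv=cv2.cvtColor(im,cv2.COLOR_RGB2HSV); H,S,V=[hsv[...,i].astype(int) for i in range(3)]
    roi=(P[...,0]>250)&(P[...,0]<750)&(P[...,1]>-350)&(P[...,1]<350)&(P[...,2]<150)&(d>0)
    for nm,m in dict(blue=(H>110)&(H<130)&(S>180)&(V>80),yel=(H>20)&(H<35)&(S>180)&(V>100),red=((H<8)|(H>172))&(S>170)&(V>80),green=(H>65)&(H<95)&(S>100)&(V>30)).items():
        m=(m&roi).astype(np.uint8)
        n,l,st,ce=cv2.connectedComponentsWithStats(m)
        for i in range(1,n):
            if st[i,4]>25:
                q=P[l==i]; print(f,nm,st[i],ce[i].round(1),np.median(q,0).round(1),np.percentile(q,3,axis=0).round(),np.percentile(q,97,axis=0).round())
                if nm in('blue','yel'):
                    t=q[q[:,2]>np.percentile(q[:,2],97)-4]
                    r=cv2.minAreaRect(t[:,:2].astype(np.float32)); print('  top',len(t),t.mean(0).round(1),r)
E
```

```text
scene0 yel [304 254  26  30 292] [314.6 266.7] [ 508.9 -281.    58.8] [ 493. -288.   25.] [ 538. -271.   62.]
  top 173 [ 515.5 -279.3   60. ] ((515.8267822265625, -279.1671447753906), (17.560543060302734, 44.59721374511719), 84.3512954711914)
scene0 red [273 131  22  18 261] [283.4 140.3] [ 6.899e+02 -1.000e-01  4.310e+01] [677. -12.  32.] [712.  20.  53.]
scene0 red [305 218  11  11  51] [309.7 223. ] [ 595.6 -184.4    9.7] [ 591. -196.    7.] [ 601. -171.   12.]
scene0 green [214 143  25  22 131] [226.2 153.6] [550.7  20.8  81.9] [543.   6.  52.] [569.  53.  85.]
scene0 green [200 149  19  19 138] [208.8 157.9] [515.1  30.7  82.5] [508.   8.  77.] [521.  58.  85.]
scene0 green [200 168  14  14  86] [206.6 174. ] [498.4  20.   54.4] [488.  12.  45.] [509.  34.  60.]
side0 yel [234 247  26  25 583] [246.5 259. ] [ 517.3 -288.3   43.3] [ 495. -292.    3.] [ 538. -203.   60.]
  top 153 [ 516.3 -282.6   58.9] ((516.4874267578125, -281.0405578613281), (18.6361026763916, 44.90913391113281), 83.83979797363281)
side0 red [306 170  17  28 251] [314.4 186.3] [697.4  -9.   38. ] [680. -18.  16.] [714.   4.  72.]
side0 red [281 236   4   8  27] [282.2 239.5] [ 597.2 -184.3    8.7] [ 594. -195.    4.] [ 601. -164.   10.]
side0 green [232 162  32  23 349] [248.3 175.8] [539.8   9.2  55.8] [495.   2.  42.] [567.  42.  83.]
```

View pics/z1.png

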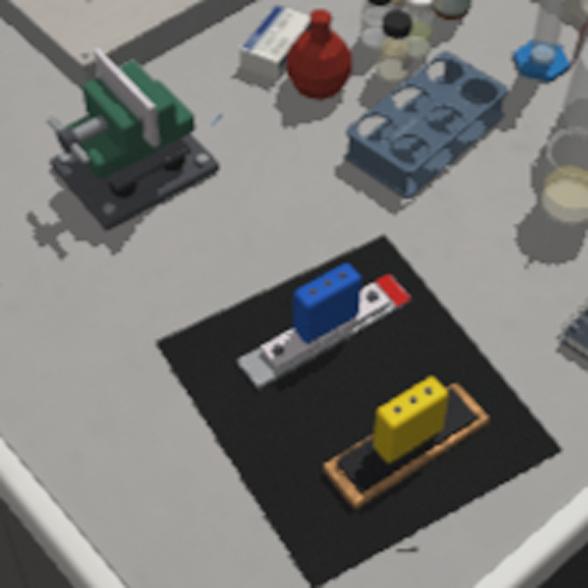

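```bash
python3 - <<'E'
from h import *
for f in('scene0','side0'):
    im,d,c=load(f); P=cloud(c,d); hsv=cv2.cvtColor(im,cv2.COLOR_RGB2HSV); H,S,V=[hsv[...,i].astype(int) for i in range(3)]
    X,Y,Z=P[...,0],P[...,1],P[...,2]
    near=(X>450)&(X<620)&(Y>-230)&(Y<-120)
    m=(H>105)&(H<135)&(S>120)&near
    q=P[m]; t=q[(q[:,2]>56)&(q[:,2]<66)]
    print(f,'blue',m.sum(),np.percentile(q,97,axis=0).round(1),len(t),t.mean(0).round(1),cv2.minAreaRect(t[:,:2].astype(np.float32)))
    # blade pts
    m=(Z>6)&(Z<25)&(X>440)&(X<630)&(Y>-225)&(Y<-130)
    n,l,st,ce=cv2.connectedComponentsWithStats(m.astype(np.uint8)); i=1+np.argmax(st[1:,4]); q=P[l==i]
    print(' blade',len(q),np.median(q,0).round(1),cv2.minAreaRect(q[:,:2].astype(np.float32)))
    m=(Z>88)&(Z<108)&(X>480)&(X<600)&(Y>-60)&(Y<90)
    q=P[m]; t=q[q[:,2]>94]; print(' plate',len(q),len(t),t.mean(0).round(1),cv2.minAreaRect(t[:,:2].astype(np.float32)),np.percentile(t[:,2],[5,50,95]), t[:,1].min(),t[:,1].max())
    p=np.polyfit(t[:,1],t[:,0],1);print('  line dx/dy deg',np.degrees(np.arctan(p[0])))
    # mat
    m=(V<60)&(Z<8)&(Z>-5)&(X>400)&(X<680)&(Y>-380)&(Y<-80)
    m=cv2.morphologyEx(m.astype(np.uint8),cv2.MORPH_OPEN,np.ones((3,3)))
    cs,_=cv2.findContours(m,cv2.RETR_EXTERNAL,cv2.CHAIN_APPROX_NONE); k=max(cs,key=cv2.contourArea)[:,0]
    w=np.array([plane(c,u,v,3)[:2] for u,v in k],np.float32); print(' mat',cv2.minAreaRect(w))
E
```

```text
scene0 blue 473 [ 558.4 -167.    61.6] 187 [ 536.8 -177.8   59.4] ((537.31396484375, -177.31680297851562), (18.891477584838867, 45.450164794921875), 82.96699523925781)
 blade 666 [ 522.4 -182.1   11.5] ((538.1014404296875, -177.01321411132812), (38.621219635009766, 136.20382690429688), 86.07249450683594)
 plate 137 97 [530.2  33.8  97.9] ((530.8006591796875, 35.4940071105957), (77.11656951904297, 6.97327184677124), 85.43182373046875) [ 94.67832789  98.21658125 100.66056782] -2.82599826098226 73.97782335929912
  line dx/dy deg 4.171389500421543
 mat ((517.71240234375, -226.47781372070312), (208.24136352539062, 188.29486083984375), 79.46054077148438)
side0 blue 406 [ 557.7 -176.8   60.3] 98 [ 539.  -182.7   58.8] ((538.5462646484375, -182.38565063476562), (14.963324546813965, 42.02634048461914), 84.52009582519531)
 blade 531 [ 538.  -186.2   11.8] ((538.3018798828125, -180.55569458007812), (30.231782913208008, 129.7019500732422), 82.6780776977539)
 plate 38 32 [531.1  26.8  98.3] ((531.741455078125, 31.57098388671875), (79.29737854003906, 4.746458530426025), 84.84183502197266) [95.50360137 98.47636337 99.86424986] -7.811932548572827 71.06649252415116
  line dx/dy deg 4.909858620072567
 mat ((517.7919921875, -229.8471221923828), (201.172607421875, 182.7509307861328), 79.5950698852539)
```

```bash
cat >> h.py <<'E'
def to(goal,yaw_y,s=None):
    "tool-frame units needed: shift (units of 50mm) to goal in current tool axes, and az units to bring tool y to angle yaw_y (deg)"
    s=s or manip.read_state(); M=R.from_rotvec(s['tcp_rot']).as_matrix()
    d=M.T@(np.array(goal)-s['tcp_pos'])/50
    # level part
    a=np.degrees(np.arctan2(M[1,1],M[0,1])); 
    print('t',round(s['time_s'],2),'tcp',np.round(s['tcp_pos'],1),'yaw_y',round(a,2),'z',M[:,2].round(4),'F',np.round(s['ft_force'],1),'T',np.round(s['ft_torque'],2),'op',round(s['opening'],1))
    print(' shift units',d.round(3),'az units',round(-(yaw_y-a)/8,3))
E
python3 - <<'E'
from h import *
for f in('scene0','side0'):
    im,d,c=load(f); P=cloud(c,d)[d>0]
    a,b=np.array([220,531]),np.array([537,-178]); u=(b-a)/np.linalg.norm(b-a); r=P[:,:2]-a; t=r@u; l=np.abs(r@np.array([-u[1],u[0]]))
    m=(t>-50)&(t<830)&(l<110)
    for k in range(0,800,80):
        q=P[m&(t>=k)&(t<k+80)]
        if len(q): print(f,k,np.percentile(q[:,2],98).round(), len(q))
to([537,-178,130],83)
E
```

```text
scene0 0 182.0 1901
scene0 80 180.0 2875
scene0 160 4.0 2468
scene0 240 107.0 3304
scene0 320 147.0 5565
scene0 400 15.0 3951
scene0 480 81.0 3616
scene0 560 92.0 4302
scene0 640 6.0 3512
scene0 720 60.0 3732
side0 0 417.0 1327
side0 80 340.0 544
side0 160 3.0 305
side0 240 4.0 405
side0 320 147.0 1618
side0 400 77.0 988
side0 480 56.0 1049
side0 560 84.0 2355
side0 640 5.0 1607
side0 720 59.0 2165
t 0.1 tcp [219.7 530.6 204.4] yaw_y 67.5 z [-0.0011 -0.0018 -1.    ] F [ 0.3  0.4 -0.2] T [ 0.04 -0.04 -0.03] op 94.0
 shift units [-11.287 -10.66    1.507] az units -1.938
```

>>> {"name": "jog_arm", "arguments": {
  "deltas": [-0.63,-0.59,0,0,0,0,1,-0.63,-0.59,0,0,0,0,1,-0.63,-0.59,0,0,0,0,1,-0.63,-0.59,0,0,0,0,1,-0.63,-0.59,0,0,0,0,1,-0.63,-0.59,0,0,0,0,1,-0.63,-0.59,0,0,0,0,1,-0.63,-0.59,0,0,0,0,1,-0.63,-0.59,0,0,0,0,1,-0.63,-0.59,0,0,0,0,1]
}}

```text
time_s: 1.1
tcp_pos: [398.2, 136.4, 205.2]
tcp_rot: [-0.613, -3.081, -0.0]
ft_force: [0.7, -0.3, -0.4]
opening: 93.8
```

>>> {"name": "jog_arm", "arguments": {
  "deltas": [-0.63,-0.59,0,0,0,0,1,-0.63,-0.59,0,0,0,0,1,-0.63,-0.59,0,0,0,0,1,-0.63,-0.59,0,0,0,0,1,-0.63,-0.59,0,0,0,0,1,-0.63,-0.59,0,0,0,0,1,-0.63,-0.59,0,0,0,0,1,-0.6,-0.58,0,0,0,0,1,0,0,0,0,0,-0.97,1,0,0,0,0,0,-0.97,1]
}}

```text
time_s: 2.1
tcp_pos: [539.3, -176.8, 204.4]
tcp_rot: [-0.186, -3.134, -0.001]
ft_force: [-0.5, -0.1, 0.3]
opening: 94.3
```

```bash
python3 - <<'E'
from h import *
to([537,-178,20],83)
im,d,c=snap('wrist','w1'); print({k:np.round(v,3).tolist() for k,v in c.items()})
E
```

```text
t 2.1 tcp [ 539.3 -176.8  204.4] yaw_y 83.19 z [-1.7e-03  9.0e-04 -1.0e+00] F [-0.5 -0.1  0.3] T [ 0.01  0.01 -0.  ] op 94.3
 shift units [ 0.036 -0.033  3.687] az units 0.024
{'fx': 297.319, 'fy': 297.319, 'cx': 259.304, 'cy': 189.117, 'pose': [[0.115, 0.965, 0.237, 470.95], [0.993, -0.112, -0.026, -166.946], [0.001, 0.239, -0.971, 385.602], [0.0, 0.0, 0.0, 1.0]]}
```

View pics/w1.png

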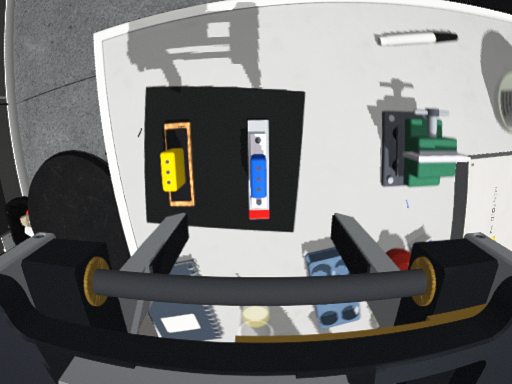

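The file lies at (258,170) with its red end at (259,213), at the bottom of the picture. The plate edge runs from about (407,157) to (468,158). I'll measure both by casting fisheye rays.

```bash
cat >> h.py <<'E'
def fray(c,u,v,z):
    p=np.array(c['pose']); dx,dy=u-c['cx'],v-c['cy']; r=np.hypot(dx,dy); th=r/c['fx']
    k=np.array([np.sin(th)*dx/r,np.sin(th)*dy/r,np.cos(th)]); w=p[:3,:3]@k; o=p[:3,3]
    return o+w*(z-o[2])/w[2]
def hsvm(im):
    h=cv2.cvtColor(im,cv2.COLOR_RGB2HSV).astype(int); return h[...,0],h[...,1],h[...,2]
E
python3 - <<'E'
from h import *
im,d,c=load('w1'); H,S,V=hsvm(im)
cv2.imwrite('pics/w1a.png',cv2.resize(im[105:235,225:295,::-1],None,fx=4.5,fy=4.5,interpolation=cv2.INTER_CUBIC))
cv2.imwrite('pics/w1b.png',cv2.resize(im[90:210,370:490,::-1],None,fx=4.5,fy=4.5,interpolation=cv2.INTER_CUBIC))
U,Vv=np.meshgrid(np.arange(512),np.arange(384))
reg=(U>235)&(U<285)&(Vv>105)&(Vv<230)
m=((V>110)|(S>150)&(V>60))&reg
n,l,st,ce=cv2.connectedComponentsWithStats(m.astype(np.uint8)); i=1+np.argmax(st[1:,4]); ys,xs=np.where(l==i)
q=np.array([fray(c,u,v,8)[:2] for u,v in zip(xs,ys)],np.float32); print('blade',st[i],cv2.minAreaRect(q))
m=((H<8)|(H>172))&(S>150)&reg; ys,xs=np.where(m); q=np.array([fray(c,u,v,8)[:2] for u,v in zip(xs,ys)],np.float32);print('red',len(q),q.mean(0),cv2.minAreaRect(q))
m=(H>105)&(H<135)&(S>120)&reg; ys,xs=np.where(m); print('blue px',xs.min(),xs.max(),ys.min(),ys.max())
q=np.array([fray(c,u,v,59)[:2] for u,v in zip(xs,ys)],np.float32);print('blue',len(q),cv2.minAreaRect(q), q.min(0),q.max(0))
E
```

```text
blade [ 248  120   22   99 2016] ((538.3447265625, -175.92881774902344), (27.372058868408203, 130.03517150878906), 84.3750228881836)
red 188 [ 597.1797  -181.53694] ((597.2340087890625, -181.47869873046875), (26.878652572631836, 11.32593822479248), 83.40151977539062)
blue px 250 265 154 197
blue 633 ((535.2544555664062, -175.98263549804688), (16.772186279296875, 49.224369049072266), 83.64978790283203) [ 510.3777  -186.06831] [ 560.39124 -165.54958]
```

View pics/w1a.png

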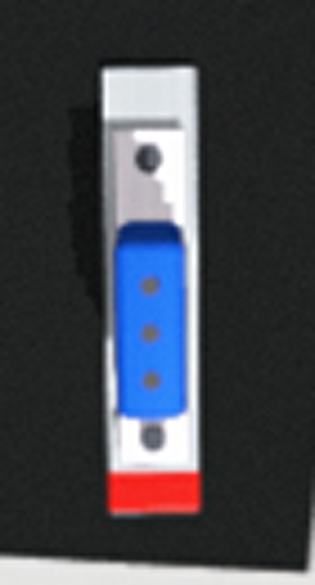

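View pics/w1b.png

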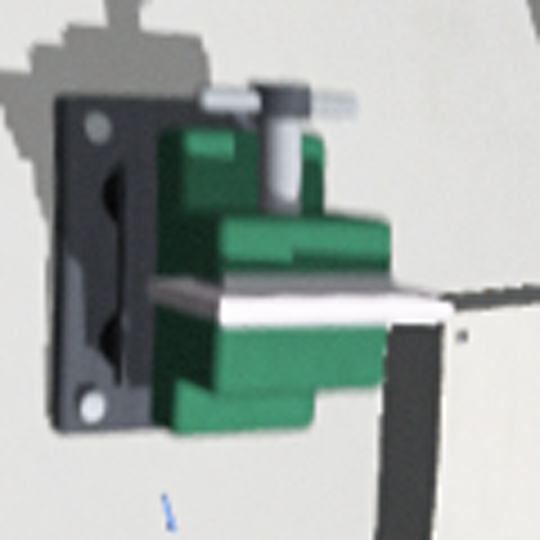

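```bash
python3 - <<'E'
from h import *
im,d,c=load('w1')
for a,b in [(218,300),(218,325),(452,300),(448,321)]:
    print(fray(c,370+a/4.5-.4,90+b/4.5-.4,98).round(1))
to([538.3,-176.3,20],83.7)
E
```

```text
[524.7  -0.8  98. ]
[530.7  -0.9  98. ]
[530.2  75.6  98. ]
[535.7  74.3  98. ]
t 2.15 tcp [ 539.1 -176.1  204.4] yaw_y 83.44 z [-1.6e-03  8.0e-04 -1.0e+00] F [-0.1  0.2 -0. ] T [ 0.02 -0.   -0.  ] op 94.2
 shift units [ 0.009 -0.007  3.689] az units -0.032
```

>>> {"name": "jog_arm", "arguments": {
  "deltas": [0.02,0.01,0.8,0,0,-0.06,1,0,0,0.8,0,0,0,1,0,0,0.8,0,0,0,1,0,0,0.6,0,0,0,1,0,0,0.35,0,0,0,1,0,0,0.3,0,0,0,1,0,0,0,0,0,0,1]
}}

```text
time_s: 2.85
tcp_pos: [536.6, -173.6, 20.6]
tcp_rot: [-0.18, -3.132, -0.003]
ft_force: [0.2, -0.3, 0.3]
opening: 93.8
```

```bash
python3 - <<'E'
from h import *
to([538.3,-176.3,20],83.7)
E
```

```text
t 2.85 tcp [ 536.6 -173.6   20.6] yaw_y 83.44 z [-0.0044  0.0022 -1.    ] F [ 0.2 -0.3  0.3] T [ 0.    0.01 -0.05] op 93.8
 shift units [-0.041 -0.049  0.011] az units -0.033
```

>>> {"name": "jog_arm", "arguments": {
  "deltas": [-0.04,-0.05,0,0,0,0,1,0,0,0,0,0,0,-1,0,0,0,0,0,0,-1,0,0,0,0,0,0,-1,0,0,0,0,0,0,-1,0,0,0,0,0,0,-1,0,0,0,0,0,0,-1,0,0,0,0,0,0,-1],
  "squeeze": 15
}}

```text
time_s: 3.65
tcp_pos: [540.2, -177.4, 22.9]
tcp_rot: [-0.178, -3.137, -0.0]
ft_force: [0.1, -0.7, -0.2]
opening: 41.7
```

>>> {"name": "jog_arm", "arguments": {
  "deltas": [0,0,0,0,0,0,-1,0,0,0,0,0,0,-1,0,0,0,0,0,0,-1],
  "squeeze": 55
}}

```text
time_s: 3.95
tcp_pos: [540.3, -177.6, 23.0]
tcp_rot: [0.178, 3.137, -0.001]
ft_force: [0.7, 2.1, -2.4]
opening: 17.9
```

```bash
python3 - <<'E'
from h import *
for _ in range(2):
    to([538.3,-176.3,20],83.7); im,d,c=snap('wrist','w2')
to([538.3,-176.3,20],83.7)
E
```

```text
t 3.95 tcp [ 540.3 -177.6   23. ] yaw_y 83.5 z [ 0.e+00 -4.e-04 -1.e+00] F [ 0.7  2.1 -2.4] T [-0.   -0.07 -0.07] op 17.9
 shift units [0.042 0.022 0.059] az units -0.025
t 4.0 tcp [ 540.2 -177.6   22.9] yaw_y 83.5 z [-1.e-04 -4.e-04 -1.e+00] F [ 0.4 -0.9 -0.1] T [-0.09 -0.02 -0.03] op 17.6
 shift units [0.041 0.022 0.058] az units -0.025
t 4.05 tcp [ 540.2 -177.6   22.9] yaw_y 83.5 z [-0.e+00 -3.e-04 -1.e+00] F [ 0.8 -1.6 -0.1] T [-0.11 -0.03  0.05] op 17.8
 shift units [0.042 0.021 0.058] az units -0.025
```

View pics/w2.png

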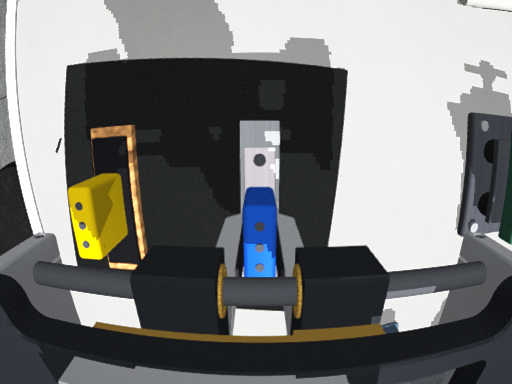

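>>> {"name": "jog_arm", "arguments": {
  "deltas": [0,0,-0.1,0,0,0,-1,0,0,-0.3,0,0,0,-1,0,0,-0.5,0,0,0,-1,0,0,-0.6,0,0,0,-1,0,0,-0.6,0,0,0,-1,0,0,-0.5,0,0,-0.12,-1,0,0,-0.3,0,0,-0.12,-1,0,0,0,0,0,0,-1,0,0,0,0,0,0,-1]
}}

```text
time_s: 4.95
tcp_pos: [539.7, -177.2, 167.4]
tcp_rot: [-0.126, -3.138, -0.001]
ft_force: [-0.4, 0.4, -3.5]
opening: 17.7
```

```bash
python3 - <<'E'
from h import *
to([481.7,39.4,150],85.4); snap('side','s2'); snap('scene','c2')
E
```

```text
t 4.95 tcp [ 539.7 -177.2  167.4] yaw_y 85.4 z [-9.e-04  5.e-04 -1.e+00] F [-0.4  0.4 -3.5] T [-0.02  0.05  0.  ] op 17.7
 shift units [1.503 4.224 0.352] az units 0.0
```

View pics/s2.png

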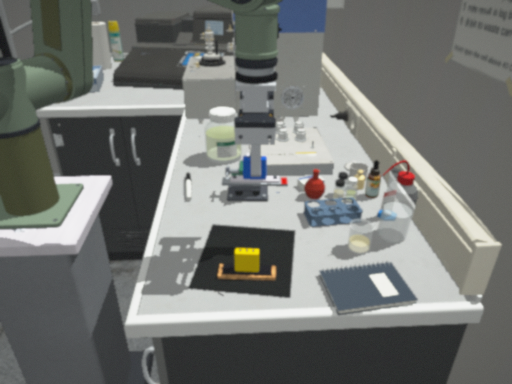

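The side view shows the file held level: blue grip at (254,167), red end at (284,181).

>>> {"name": "jog_arm", "arguments": {
  "deltas": [0.2,0.5,0,0,0,0,-1,0.25,0.7,0,0,0,0,-1,0.28,0.8,0,0,0,0,-1,0.28,0.8,0,0,0,0,-1,0.25,0.75,0,0,0,0,-1,0.17,0.45,0,0,0,0,-1,0.07,0.22,0,0,0,0,-1,0,0,0,0,0,0,-1,0,0,0,0,0,0,-1]
}}

```text
time_s: 5.95
tcp_pos: [482.4, 38.1, 167.4]
tcp_rot: [-0.126, -3.138, 0.001]
ft_force: [0.0, 0.2, -2.7]
opening: 17.9
```

```bash
python3 - <<'E'
from h import *
to([481.7,39.4,122],85.4); snap('wrist','w3'); snap('scene','c3'); im,d,c=snap('side','s3')
cv2.imwrite('pics/s3z.png',cv2.resize(im[90:230,180:320,::-1],None,fx=4,fy=4,interpolation=cv2.INTER_CUBIC))
im,d,c=load('c3')
cv2.imwrite('pics/c3z.png',cv2.resize(im[70:230,150:310,::-1],None,fx=3.6,fy=3.6,interpolation=cv2.INTER_CUBIC))
E
```

```text
t 5.95 tcp [482.4  38.1 167.4] yaw_y 85.41 z [-7.e-04 -8.e-04 -1.e+00] F [ 0.   0.2 -2.7] T [ 0.04 -0.05  0.03] op 17.9
 shift units [0.016 0.025 0.909] az units 0.001
```

View pics/w3.png

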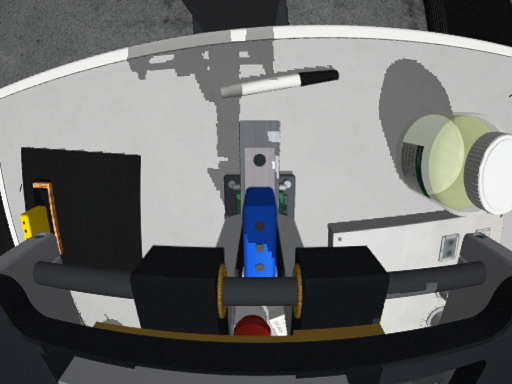

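View pics/s3z.png

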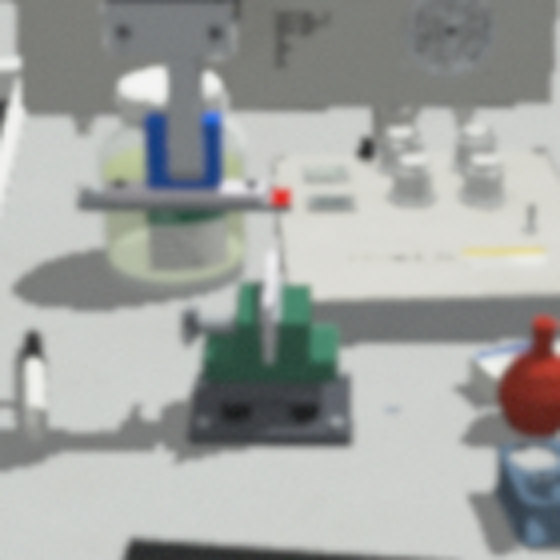

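View pics/c3z.png

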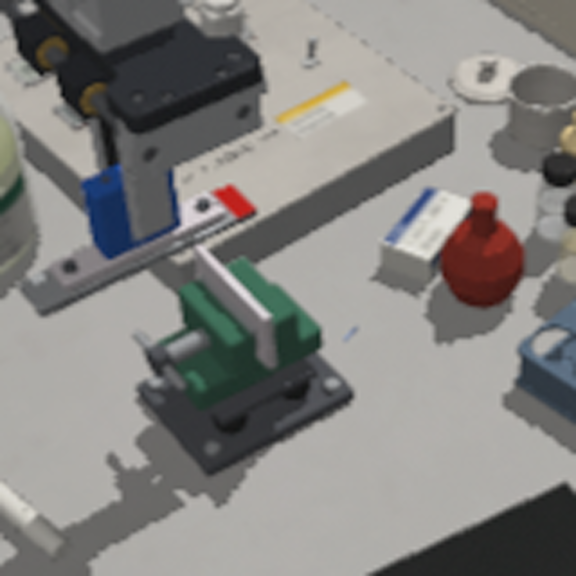

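Both views show the file above the edge with its red end just past the plate. Lowering to just above it.

>>> {"name": "jog_arm", "arguments": {
  "deltas": [0.01,0.02,0.2,0,0,0,-1,0,0,0.3,0,0,0,-1,0,0,0.25,0,0,0,-1,0,0,0.12,0,0,0,-1,0,0,0.02,0,0,0,-1,0,0,0,0,0,0,-1,0,0,0,0,0,0,-1]
}}

```text
time_s: 6.8
tcp_pos: [482.6, 39.8, 124.0]
tcp_rot: [0.126, 3.138, -0.0]
ft_force: [-0.2, 0.8, -3.4]
opening: 18.0
```

```bash
python3 - <<'E'
from h import *
to([481.7,39.4,118],85.4); im,d,c=snap('side','s4')
cv2.imwrite('pics/s4z.png',cv2.resize(im[90:230,180:320,::-1],None,fx=4,fy=4,interpolation=cv2.INTER_CUBIC))
to([481.7,39.4,118],85.4)
E
```

```text
t 6.8 tcp [482.6  39.8 124. ] yaw_y 85.41 z [ 1.3e-03 -1.0e-04 -1.0e+00] F [-0.2  0.8 -3.4] T [ 0.09 -0.04  0.01] op 18.0
 shift units [ 0.017 -0.01   0.121] az units 0.002
t 6.85 tcp [482.6  39.9 124.2] yaw_y 85.42 z [ 1.6e-03 -1.0e-04 -1.0e+00] F [-0.4 -0.1 -2.5] T [ 0.07 -0.02  0.04] op 17.5
 shift units [ 0.018 -0.011  0.123] az units 0.002
```

View pics/s4z.png

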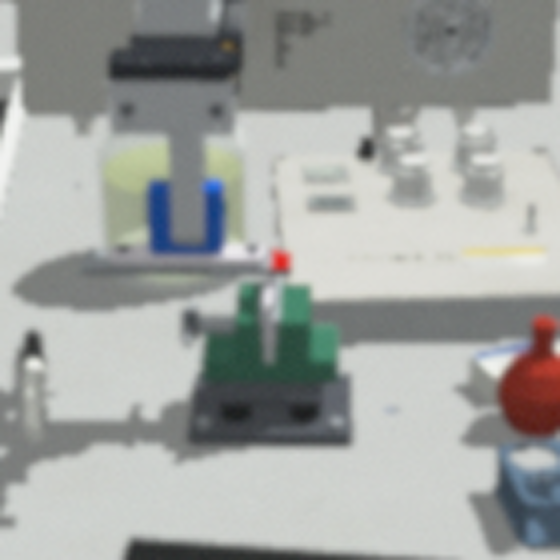

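>>> {"name": "jog_arm", "arguments": {
  "deltas": [0,0,0.04,0,0,0,-1,0,0,0.03,0,0,0,-1,0,0,0.03,0,0,0,-1,0,0,0,0,0,0,-1,0,0,0,0,0,0,-1]
}}

```text
time_s: 7.35
tcp_pos: [481.9, 39.9, 118.4]
tcp_rot: [-0.126, -3.139, -0.0]
ft_force: [0.0, 0.9, -3.0]
opening: 17.7
```

>>> {"name": "jog_arm", "arguments": {
  "deltas": [0,0,0.02,0,0,0,-1,0,0,0.02,0,0,0,-1,0,0,0,0,0,0,-1,0,0,0,0,0,0,-1]
}}

```text
time_s: 7.75
tcp_pos: [482.2, 39.9, 116.7]
tcp_rot: [0.126, 3.138, -0.0]
ft_force: [-0.8, 0.5, -1.4]
opening: 17.8
```

>>> {"name": "jog_arm", "arguments": {
  "deltas": [0,0,0.03,0,0,0,-1,0,0,0.02,0,0,0,-1,0,0,0,0,0,0,-1,0,0,0,0,0,0,-1]
}}

```text
time_s: 8.15
tcp_pos: [482.5, 39.9, 114.4]
tcp_rot: [0.126, 3.138, -0.0]
ft_force: [-0.3, -0.5, 1.5]
opening: 17.8
```

```bash
python3 - <<'E'
from h import *
to([583.3,31.2,114.5],85.4); im,d,c=snap('side','s5')
cv2.imwrite('pics/s5z.png',cv2.resize(im[90:230,180:320,::-1],None,fx=4,fy=4,interpolation=cv2.INTER_CUBIC))
to([583.3,31.2,114.5],85.4)
E
```

```text
t 8.15 tcp [482.5  39.9 114.4] yaw_y 85.42 z [ 1.2e-03 -1.0e-04 -1.0e+00] F [-0.3 -0.5  1.5] T [ 0.05 -0.12 -0.04] op 17.8
 shift units [-2.024e+00 -1.200e-02  1.000e-03] az units 0.002
t 8.2 tcp [482.4  39.9 114.4] yaw_y 85.42 z [ 1.1e-03 -1.0e-04 -1.0e+00] F [-2.   0.7  2. ] T [ 0.03 -0.09 -0.03] op 17.8
 shift units [-2.025 -0.012 -0.   ] az units 0.002
```

View pics/s5z.png

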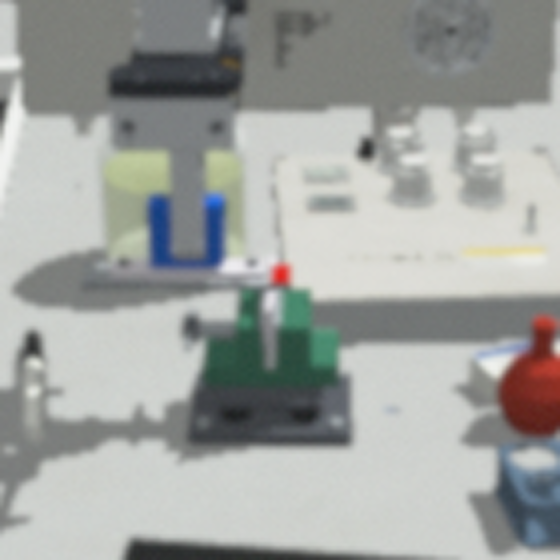

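Contact force is about 4.7 N and the file is level in the side view. Pushing forward.

>>> {"name": "jog_arm", "arguments": {
  "deltas": [-0.05,0,0,0,0,0,-1,-0.1,0,0,0,0,0,-1,-0.13,0,0,0,0,0,-1,-0.13,0,0,0,0,0,-1,-0.13,0,0,0,0,0,-1,-0.13,0,0,0,0,0,-1,-0.13,0,0,0,0,0,-1,-0.13,0,0,0,0,0,-1,-0.13,0,0,0,0,0,-1,-0.13,0,0,0,0,0,-1]
}}

```text
time_s: 9.2
tcp_pos: [541.7, 35.1, 113.9]
tcp_rot: [-0.126, -3.139, -0.0]
ft_force: [-3.2, 0.5, 2.5]
opening: 17.8
```

>>> {"name": "jog_arm", "arguments": {
  "deltas": [-0.13,0,0,0,0,0,-1,-0.13,0,0,0,0,0,-1,-0.13,0,0,0,0,0,-1,-0.13,0,0,0,0,0,-1,-0.13,0,0,0,0,0,-1,-0.1,0,0,0,0,0,-1,-0.08,0,0,0,0,0,-1,-0.04,0,0,0,0,0,-1]
}}

```text
time_s: 10.0
tcp_pos: [584.9, 31.6, 113.9]
tcp_rot: [-0.126, -3.139, 0.0]
ft_force: [-3.4, 0.1, 2.5]
opening: 17.8
```

```bash
python3 - <<'E'
from h import *
to([583.3,31.2,114.5],85.4); im,d,c=snap('side','s6')
cv2.imwrite('pics/s6z.png',cv2.resize(im[90:230,180:320,::-1],None,fx=4,fy=4,interpolation=cv2.INTER_CUBIC))
to([583.3,31.2,114.5],85.4)
E
```

```text
t 10.0 tcp [584.9  31.6 113.9] yaw_y 85.41 z [-2.e-04  0.e+00 -1.e+00] F [-3.4  0.1  2.5] T [ 0.08  0.96 -0.01] op 17.8
 shift units [ 0.032 -0.011 -0.012] az units 0.001
t 10.05 tcp [585.1  31.6 113.9] yaw_y 85.41 z [ 1.e-04 -0.e+00 -1.e+00] F [-2.4  0.4  3.5] T [0.08 0.87 0.02] op 17.1
 shift units [ 0.034 -0.011 -0.012] az units 0.001
```

View pics/s6z.png

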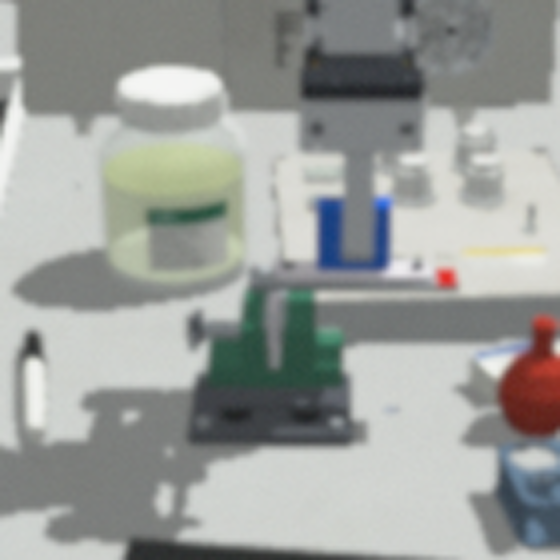

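The side view shows the rear end on the edge at (255,272), with the red end well ahead at (447,278). Lifting straight up.

>>> {"name": "jog_arm", "arguments": {
  "deltas": [0,0,-0.1,0,0,0,-1,0,0,-0.25,0,0,0,-1,0,0,-0.3,0,0,0,-1,0,0,-0.15,0,0,0,-1,0,0,0,0,0,0,-1,0,0,0,0,0,0,-1]
}}

```text
time_s: 10.65
tcp_pos: [584.9, 31.7, 154.5]
tcp_rot: [0.126, 3.138, -0.0]
ft_force: [0.2, 0.4, -3.1]
opening: 17.4
```

```bash
python3 - <<'E'
from h import *
to([482.4,39.9,154],85.4); im,d,c=snap('side','s7')
cv2.imwrite('pics/s7z.png',cv2.resize(im[90:230,180:320,::-1],None,fx=4,fy=4,interpolation=cv2.INTER_CUBIC))
for f in('s2','s3','s4','s5','s6','s7'):
    im,d,c=load(f); H,S,V=hsvm(im)
    m=((H<8)|(H>172))&(S>130)&(V>70); m[:, :225]=0; m[:,300:]=0; ys,xs=np.where(m)
    mb=(H>105)&(H<130)&(S>150)&(V>60); mb[:, :200]=0; mb[:,300:]=0;mb[:110]=0; yb,xb=np.where(mb)
    print(f,'red',xs.mean().round(1),ys.mean().round(2),len(xs),'blue bottom',np.percentile(yb,98),xb.mean().round(1))
E
```

```text
t 10.65 tcp [584.9  31.7 154.5] yaw_y 85.41 z [ 1.1e-03 -1.0e-04 -1.0e+00] F [ 0.2  0.4 -3.1] T [ 0.07  0.05 -0.04] op 17.4
 shift units [2.056 0.    0.007] az units 0.002
s2 red 283.9 180.64 28 blue bottom 177.0 252.8
s3 red 249.6 139.09 11 blue bottom 135.0 224.4
s4 red 249.8 155.0 13 blue bottom 151.0 225.6
s5 red 249.8 158.54 13 blue bottom 155.0 225.9
s6 red 291.0 159.0 9 blue bottom 156.0 266.1
s7 red 292.0 144.0 9 blue bottom 140.0 267.1
```

View pics/s7z.png

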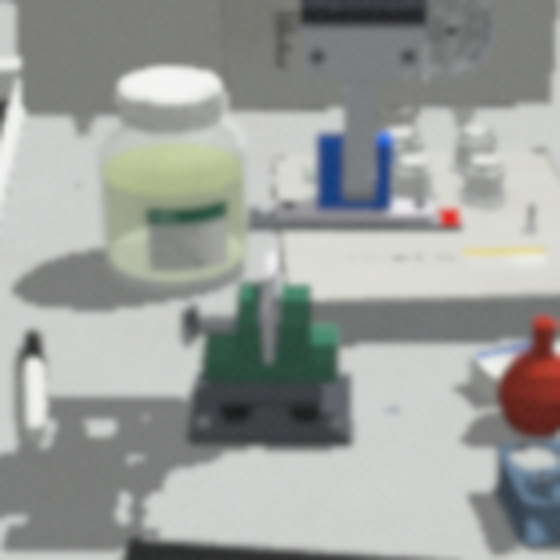

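The file is lifted clear, level, with its underside about 36 mm above the edge. Returning at this height.

>>> {"name": "jog_arm", "arguments": {
  "deltas": [0.2,0,0,0,0,0,-1,0.4,0,0,0,0,0,-1,0.5,0,0,0,0,0,-1,0.5,0,0,0,0,0,-1,0.3,0,0,0,0,0,-1,0.15,0,0,0,0,0,-1,0,0,0,0,0,0,-1,0,0,0,0,0,0,-1]
}}

```text
time_s: 11.5
tcp_pos: [482.9, 39.8, 154.1]
tcp_rot: [0.126, 3.138, -0.0]
ft_force: [0.3, -0.2, -2.7]
opening: 17.5
```

>>> {"name": "jog_arm", "arguments": {
  "deltas": [0,0,0.2,0,0,0,-1,0,0,0.25,0,0,0,-1,0,0,0.12,0,0,0,-1,0,0,0.08,0,0,0,-1,0,0,0,0,0,0,-1,0,0,0,0,0,0,-1]
}}

```text
time_s: 12.1
tcp_pos: [482.6, 39.8, 121.4]
tcp_rot: [0.126, 3.139, -0.0]
ft_force: [0.1, 0.6, -2.7]
opening: 17.8
```

>>> {"name": "jog_arm", "arguments": {
  "deltas": [0,0,0.03,0,0,0,-1,0,0,0.03,0,0,0,-1,0,0,0.03,0,0,0,-1,0,0,0.03,0,0,0,-1,0,0,0.02,0,0,0,-1,0,0,0,0,0,0,-1,0,0,0,0,0,0,-1]
}}

```text
time_s: 12.8
tcp_pos: [483.1, 39.8, 115.0]
tcp_rot: [0.126, 3.138, -0.0]
ft_force: [-0.8, -0.7, 1.8]
opening: 17.5
```

```bash
python3 - <<'E'
from h import *
to([585,31.7,114.2],85.4)
im,d,c=snap('side','s8')
cv2.imwrite('pics/s8z.png',cv2.resize(im[90:230,180:320,::-1],None,fx=4,fy=4,interpolation=cv2.INTER_CUBIC))
E
```

```text
t 12.8 tcp [483.1  39.8 115. ] yaw_y 85.41 z [ 1.4e-03 -1.0e-04 -1.0e+00] F [-0.8 -0.7  1.8] T [ 0.05 -0.15  0.05] op 17.5
 shift units [-2.045e+00  1.000e-03  1.900e-02] az units 0.001
```

View pics/s8z.png

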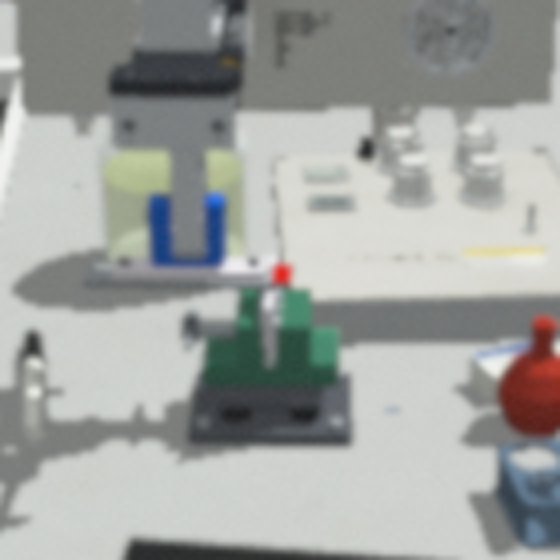

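The setup matches the first stroke, with about 4.6 N on the edge. Starting stroke two.

>>> {"name": "jog_arm", "arguments": {
  "deltas": [-0.05,0,0.01,0,0,0,-1,-0.1,0,0,0,0,0,-1,-0.13,0,0,0,0,0,-1,-0.13,0,0,0,0,0,-1,-0.13,0,0,0,0,0,-1,-0.13,0,0,0,0,0,-1,-0.13,0,0,0,0,0,-1,-0.13,0,0,0,0,0,-1,-0.13,0,0,0,0,0,-1,-0.13,0,0,0,0,0,-1]
}}

```text
time_s: 13.85
tcp_pos: [542.1, 35.1, 113.8]
tcp_rot: [-0.126, -3.139, -0.0]
ft_force: [-3.6, -1.0, 3.3]
opening: 17.8
```

>>> {"name": "jog_arm", "arguments": {
  "deltas": [-0.13,0,0,0,0,0,-1,-0.13,0,0,0,0,0,-1,-0.13,0,0,0,0,0,-1,-0.13,0,0,0,0,0,-1,-0.13,0,0,0,0,0,-1,-0.1,0,0,0,0,0,-1,-0.08,0,0,0,0,0,-1,-0.04,0,0,0,0,0,-1]
}}

```text
time_s: 14.65
tcp_pos: [585.4, 31.6, 113.9]
tcp_rot: [-0.126, -3.139, 0.0]
ft_force: [-3.7, 0.2, 2.7]
opening: 17.7
```

>>> {"name": "jog_arm", "arguments": {
  "deltas": [0,0,-0.1,0,0,0,-1,0,0,-0.25,0,0,0,-1,0,0,-0.35,0,0,0,-1,0,0,-0.3,0,0,0,-1,0,0,0,0,0,0,-1,0,0,0,0,0,0,-1]
}}

```text
time_s: 15.25
tcp_pos: [585.6, 31.6, 164.6]
tcp_rot: [0.126, 3.137, -0.0]
ft_force: [-0.4, -0.1, -3.4]
opening: 17.4
```

```bash
python3 - <<'E'
from h import *
to([540.2,-177.6,165],83.5)
im,d,c=snap('side','s9')
cv2.imwrite('pics/s9z.png',cv2.resize(im[90:230,180:320,::-1],None,fx=4,fy=4,interpolation=cv2.INTER_CUBIC))
E
```

```text
t 15.25 tcp [585.6  31.6 164.6] yaw_y 85.41 z [ 1.7e-03 -2.0e-04 -1.0e+00] F [-0.4 -0.1 -3.4] T [ 0.07  0.04 -0.03] op 17.4
 shift units [ 0.569 -4.242 -0.009] az units 0.239
```

View pics/s9z.png

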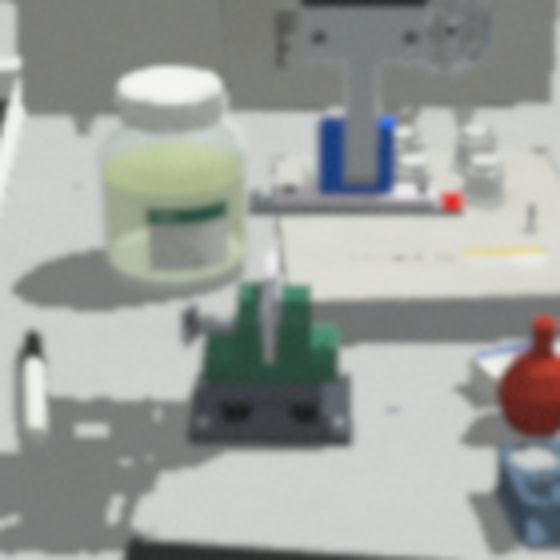

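Both strokes are done and the file is clear. Carrying it back to where it lay.

>>> {"name": "jog_arm", "arguments": {
  "deltas": [0,-0.4,0,0,0,0,-1,0.1,-0.7,0,0,0,0,-1,0.12,-0.85,0,0,0,0,-1,0.12,-0.85,0,0,0,0,-1,0.12,-0.8,0,0,0,0,-1,0.1,-0.45,0,0,0,0,-1,0.01,-0.19,0,0,0,0.24,-1,0,0,0,0,0,0,-1,0,0,0,0,0,0,-1]
}}

```text
time_s: 16.2
tcp_pos: [539.7, -176.2, 163.4]
tcp_rot: [-0.178, -3.136, -0.002]
ft_force: [0.2, 0.7, -3.2]
opening: 17.9
```

>>> {"name": "jog_arm", "arguments": {
  "deltas": [0,0,0.3,0,0,0,-1,0,0,0.6,0,0,0,-1,0,0,0.6,0,0,0,-1,0,0,0.6,0,0,0,-1,0,0,0.35,0,0,0,-1,0,0,0.2,0,0,0,-1,0,0,0,0,0,0,-1,0,0,0,0,0,0,-1]
}}

```text
time_s: 17.0
tcp_pos: [540.4, -177.1, 31.8]
tcp_rot: [0.177, 3.136, -0.0]
ft_force: [-0.5, -0.5, -2.4]
opening: 17.3
```

```bash
python3 - <<'E'
from h import *
to([540.2,-177.6,23],83.5)
im,d,c=snap('side','s10')
cv2.imwrite('pics/s10z.png',cv2.resize(im[190:310,180:310,::-1],None,fx=4,fy=4,interpolation=cv2.INTER_CUBIC))
E
```

```text
t 17.0 tcp [ 540.4 -177.1   31.8] yaw_y 83.54 z [ 8.e-04 -4.e-04 -1.e+00] F [-0.5 -0.5 -2.4] T [-0.03 -0.07  0.04] op 17.3
 shift units [ 0.003 -0.011  0.176] az units 0.006
```

View pics/s10z.png

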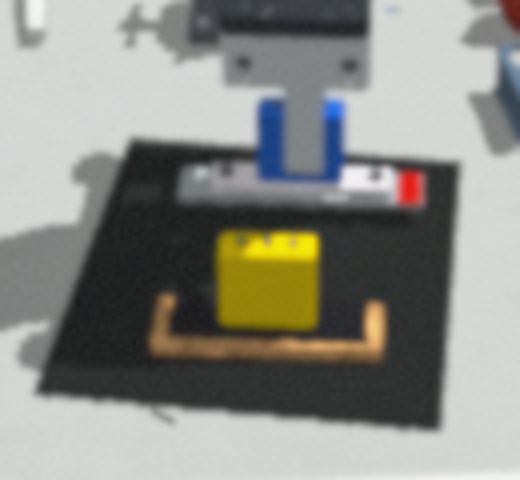

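>>> {"name": "jog_arm", "arguments": {
  "deltas": [0,0,0.06,0,0,0,-1,0,0,0.06,0,0,0,-1,0,0,0.04,0,0,0,-1,0,0,0.02,0,0,0,-1,0,0,0,0,0,0,-1,0,0,0,0,0,0,-1]
}}

```text
time_s: 17.65
tcp_pos: [539.8, -177.5, 22.9]
tcp_rot: [0.178, 3.136, -0.0]
ft_force: [-2.4, 0.3, 1.8]
opening: 17.6
```

The file is on the mat: z is the same as at pickup and the load has come off the wrist. Releasing and retreating.

>>> {"name": "jog_arm", "arguments": {
  "deltas": [0,0,0,0,0,0,0.5,0,0,0,0,0,0,0.5,0,0,0,0,0,0,0.5,0,0,0,0,0,0,0.5,0,0,0,0,0,0,0.5,0,0,0,0,0,0,0.5]
}}

```text
time_s: 18.25
tcp_pos: [539.8, -177.4, 22.4]
tcp_rot: [0.178, 3.136, -0.0]
ft_force: [0.3, 0.5, -0.1]
opening: 61.9
```

>>> {"name": "jog_arm", "arguments": {
  "deltas": [0,0,-0.2,0,0,0,0.5,0,0,-0.5,0,0,0,0.5,0,0,-0.8,0,0,0,0.5,0,0,-0.8,0,0,0,0.5,0,0,-0.8,0,0,0,0.5,0,0,-0.4,0,0,0,0.5,0,0,0,0,0,0,0.5,0,0,0,0,0,0,0.5]
}}

```text
time_s: 19.05
tcp_pos: [539.6, -177.3, 197.5]
tcp_rot: [0.178, 3.136, -0.0]
ft_force: [0.2, -1.3, 0.6]
opening: 70.4
```

```bash
python3 - <<'E'
from h import *
to([540.4,-177.6,200],83.5)
snap('wrist','w11'); im,d,c=snap('side','s11'); 
cv2.imwrite('pics/s11z.png',cv2.resize(im[150:310,180:310,::-1],None,fx=4,fy=3.7,interpolation=cv2.INTER_CUBIC))
im,d,c=load('w11'); H,S,V=hsvm(im)
for nm,m,z in(('red',((H<8)|(H>172))&(S>150),8),('blue',(H>105)&(H<130)&(S>150)&(V>60),59),('yel',(H>20)&(H<35)&(S>180)&(V>100),59)):
    n,l,st,ce=cv2.connectedComponentsWithStats(m.astype(np.uint8))
    for i in range(1,n):
        if st[i,4]>60:
            ys,xs=np.where(l==i); q=np.array([fray(c,u,v,z)[:2] for u,v in zip(xs,ys)],np.float32); print(nm,st[i],cv2.minAreaRect(q))
im,d,c=load('w1'); H,S,V=hsvm(im); m=(H>20)&(H<35)&(S>180)&(V>100)
ys,xs=np.where(m); q=np.array([fray(c,u,v,59)[:2] for u,v in zip(xs,ys)],np.float32); print('yel before',cv2.minAreaRect(q))
E
```

```text
t 19.05 tcp [ 539.6 -177.3  197.5] yaw_y 83.5 z [ 4.e-04 -2.e-04 -1.e+00] F [ 0.2 -1.3  0.6] T [-0.04 -0.06 -0.02] op 70.4
 shift units [-0.017 -0.004 -0.05 ] az units -0.001
red [249 211  22   8 162] ((594.802490234375, -181.2749786376953), (27.582786560058594, 9.703341484069824), 83.44178009033203)
blue [252 154  15  44 609] ((533.4200439453125, -174.8946533203125), (15.519362449645996, 47.92292404174805), 83.45182037353516)
yel [159 147  26  44 925] ((513.8449096679688, -271.49798583984375), (28.618494033813477, 48.861732482910156), 83.98565673828125)
yel before ((665.1998291015625, -133.46463012695312), (590.8068237304688, 251.92532348632812), 72.59764099121094)
```

View pics/w11.png

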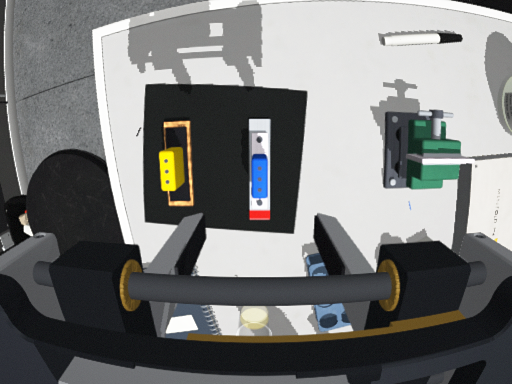

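View pics/s11z.png

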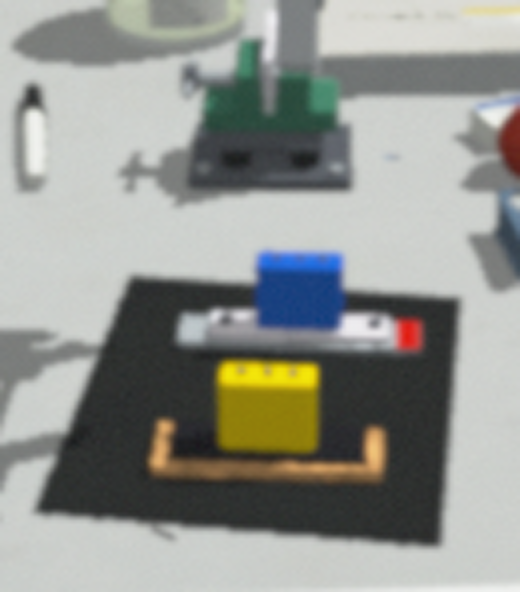

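The file lies flat on the mat where it started (blue at side-crop (300,290)). The sander has not moved, and the gripper is clear. Handing in.

```bash
python3 -c "
from rig import manip
print(manip.job_done()); print(manip.read_state()['time_s'])"
```

```text
the job is handed in; nothing more can be done
None
the job is handed in; nothing more can be done
```

I filed the plate edge with two full forward strokes, put the file back on the mat, and handed the job in at about 19 s of the 54 s allowed.

- **Strokes:** Each went about 103 mm, from roughly 13–15 mm behind the red tip to about 13 mm from the rear end. The file was square across the edge to within my roughly 0.5° measurement, at about 5–6 N. I lifted it straight up after each stroke and moved it back only with the underside at least 36 mm above the edge. Drag peaked at about 3.7 N.
- **Final state:** The last wrist and side pictures show the file flat on the mat within a few millimetres of where it started. The gripper was open and about 175 mm above its release height.
- **Sanding block:** It looks unmoved in the pictures. My numeric before/after comparison failed because the earlier colour mask picked up other yellow areas, so this rests on the pictures alone.
- **Measurements:** The cameras disagreed by up to 5 mm on the y positions of the plate and the grip. That was small against the 76 mm edge.

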